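Tip a tray of sample pots into the labeller's chute

ROBOT

A 6-joint arm with a two-finger parallel gripper is mounted at the origin on the work surface. World frame = base frame: x ahead of the robot, y to its left, z up, the work surface at z = 0. Lengths are in m, angles in rad, forces in N, time in s.
With the tool pointing down it reaches from about 0.425 to 0.95 m from the base axis. Payload 3.5 kg.
Tool frame: the origin (TCP) lies on the centre line of the jaws, within the pads' length; the fingertips stand 11 mm ahead of it and the grasp point (between the pads) lies 8 mm behind it; z points along the fingers, y is the line along which they close (so a half turn about z gives the same grasp; the last joint's range is limited). The gripper opens to 85 mm and grips with 20 to 120 N. Pads are 22 mm wide; open, the fingers measure 114 mm over their backs; the gripper's body (76 mm by 85 mm) begins 54 mm behind the grasp point. The pads swing forward as they close: fully open they stand 13 mm farther back than shut.
Start: joints at [1.161, 0.286, 1.577, -0, 1.279, -0.15], TCP at [0.173, 0.652, 0.242] pointing down, gripper open.
Joint ranges: [-2.77, 2.77], [-0.9, 2.22], [0.21, 2.48], [-1.53, 4.67], [0.24, 2.81], [-2.84, 2.84]. Speed limits (rad/s): [2.79, 2.79, 3.14, 3.14, 3.14, 3.14].

INTERFACE

Orientations are given as a unit quaternion [x, y, z, w].
In Python, from plant import ctrl gives the robot as it stands.
- The arm moves only by the tool step_arm, never from a script. Its argument "motion" is a list of rows, each an object with "offset": the shift along the tool's x, y, z in m, a list of three; "twist": the turn about the tool's z in degrees. A call has 1 to 12 rows; each row is the pose to reach, as a shift and turn from the pose commanded when the call began, along the tool's axes at that moment; what a row does not reach only later rows make up. A row lasts 1/10 s, in which the tool goes at most 50 mm and 8.59 degrees, less where a joint would pass 70% of its speed; a pose out of reach is approached as far as the arm can. A call with a gripper value outside its range is refused whole. "gripper" is the finger opening in m, from 0 to 0.0854, set as the call begins (left out, the last holds). The fingers move at their own pace and stop on an object; "grip_force" is the grip in N (left out, the last holds). Time passes only in rows, so rows that repeat a pose let the fingers close. It gives the time, the measured TCP pose, the force, the opening and the grip force at its end, in the units of the state.
- ctrl.get_state(): the state, without advancing time (a new reading comes with each control period).
- ctrl.read_camera(name): name is "scene" or "top" or "wrist"; returns the picture (384x512x3 uint8, blue, green, red); there is no depth.
- ctrl.calibration(name): a dict with "fx", "fy", "cx", "cy" (pixels), "cam_to_world" (4x4, takes a point from camera to world coordinates). Camera axes: x right, y up, looking along -z (the intrinsics and any distortion apply to the point x, -y, -z); pixel columns grow to the right and rows downward; lengths in m; the calibration is good to about 2 mm. A picture is of the moment at which its call begins: read the wrist's pose just before it. calibration takes no time and is no camera call; for the wrist camera it gives the pose at the moment of the call.
- ctrl.sign_off(): hands the job in; it is judged then, once.
The state is a dict: "time": time; "qpos": joint angles; "dq": joint speeds; "joint_efforts": joint torques, N m; "eef_pos": TCP position; "tcp_rot": TCP orientation; "contact_force": force on the tool from outside, world axes, zero at the start; "wrist_torque": the same for the moment, N m; "opening": opening from 0.0 (shut) to 1.0 (fully open); "finger_force": force on a finger pad.
Only numpy, scipy, OpenCV 4.12 (cv2) and the standard library are available. Lean on these libraries where they do the work, as an engineer would, in place of code of your own. Each camera call takes 0.05 s, during which the arm holds its last target. There are 200 camera calls.

TASK

Load the labelling machine: move the steel tray forward on the deck until it lies home, its straight side against the guide rail and its front edge against the stop lip, so that its mouth meets the chute. Then lift the tray by its bar handle, keeping the mouth where it is, so that the four pots slide in single file down the chute and queue up to its end stop, standing on their bases. Lay the empty tray flat on the deck again and let go; do not touch the pots with the gripper and do not disturb the other things on the bench.

Things in the scene. Friction and masses are not known exactly. Their poses are not given: they have to be found in the camera images.
- labeller: benchtop pot labeller, fixed, 625 mm long. Origin on the bench below the deck's front edge; +y runs from the loading deck to the label head, +z up. Deck: level steel plate 85 mm above the bench, x -87..+57, y -290..0 mm. White label head with paper reel, 194 mm high, y 205..335 mm. With the tray home, the tray's origin is at labeller x 0, y -100, z 85 mm and its axes are parallel to the labeller's
- guide_rail (a point): middle of the guide rail's foot, on its inner face: labeller x 35, y -146, z 85 mm. The rail is a flat aluminium bar along the whole +x side of the deck, 27 mm high over it
- stop_lip (a point): middle of the stop lip's rear face, at deck height: labeller x -54, y 0, z 85 mm. The lip is a low steel strip across the deck's front edge, x -87..-22 mm, 10 mm high; the tray's front edge butts against it
- chute_mouth (a point): centre of the chute's entry, at deck height: labeller x 10, y 0, z 85 mm. The chute is an aluminium U-channel, 48 mm wide inside with a flared entry, walls 28 mm high; it starts level with the deck and slopes down 0.28 rad (16 degrees) along the labeller's +y
- chute_end (a point): centre of the chute floor at the black end stop: labeller x 10, y 191, z 29 mm. Four pots fill the chute from here to about 50 mm past its mouth
- tray: loose stainless loading tray on the deck, 0.32 to 0.5 kg, 200 mm long (y), 70 mm wide (x), floor 3 mm, walls 22 mm high, 3 mm thick. Origin at the centre of its underside; +y toward its open mouth. The +x side is straight; on the other side a slanting wall narrows the front to a 44 mm mouth, x -12..+32 mm, at the front edge, y +100 mm
- tray_mouth (a point): middle of the tray's mouth at the underside of its front edge: tray x 10, y 100, z 0 mm. The tray is tipped about this lower front edge, which stays on the deck at the stop lip
- tray_bar (a point): middle of the tray's handle: a round horizontal bar 10 mm thick, 56 mm long along the tray's x, 45 mm behind the rear wall: tray x 0, y -145, z 55 mm. Free space round it for a pinch from above, fingers closing along the tray's y; in a light pinch (about 20 N) the tray turns about the bar as it is raised
- pot0: squat white screw-cap sample pot, one of four alike, 36 mm diameter, 30 mm high, 20 to 42 g; origin at the centre of its base, z up through the cap. It starts standing in the tray and slides on steel or aluminium at about 7 to 11 degrees of tilt; 20 to 30 degrees empties the tray
- pot1: squat white screw-cap sample pot, one of four alike, 36 mm diameter, 30 mm high, 20 to 42 g; origin at the centre of its base, z up through the cap. It starts standing in the tray and slides on steel or aluminium at about 7 to 11 degrees of tilt; 20 to 30 degrees empties the tray
- pot2: squat white screw-cap sample pot, one of four alike, 36 mm diameter, 30 mm high, 20 to 42 g; origin at the centre of its base, z up through the cap. It starts standing in the tray and slides on steel or aluminium at about 7 to 11 degrees of tilt; 20 to 30 degrees empties the tray
- pot3: squat white screw-cap sample pot, one of four alike, 36 mm diameter, 30 mm high, 20 to 42 g; origin at the centre of its base, z up through the cap. It starts standing in the tray and slides on steel or aluminium at about 7 to 11 degrees of tilt; 20 to 30 degrees empties the tray
- vial_a: bystander: glass vial with white cap, 25 mm diameter, 55 mm high, on the bench beside the chute; origin at its base
- vial_b: bystander: glass vial with black cap, 25 mm diameter, 55 mm high, on the bench beside the chute; origin at its base
- jar: bystander: glass jar with blue cap, 68 mm diameter, 85 mm high, on the bench beyond the guide rail; origin at its base
- lid: bystander: blue plastic lid, 84 mm diameter, 11 mm high, on the bench beyond the guide rail; origin at its underside
- slide_box: bystander: cardboard slide box 85 x 60 x 30 mm on the bench beyond the chute; origin at its underside
- tweezers: bystander: steel tweezers 130 mm long on the bench behind the label head; origin at their middle
- book: bystander: green notebook 105 x 148 x 16 mm on the bench beside the label head; origin at its underside
- dish: bystander: shallow steel instrument dish 170 x 240 x 18 mm at the right of the bench; origin at its underside
Not all that is in view belongs to the job. Leave any orange look-alike of the pot0 alone.

How it is judged:
By the outcome, as a careful person would: the job done as asked, in the order asked, and still so for the second after the job is handed in, with the robot touching nothing.
It also fails if it takes over 42 s, if anything falls off the work surface, if the arm or the gripper's body presses on something with over 40 N, if the wrist force passes 120 N, or if a joint passes its speed limit or range.

## Working session

There is one attempt and no reset: what is moved stays moved. The work goes in short steps, Python scripts to look and compute and a tool call to move; the robot and the scene stay as the last step left them, time stands still between calls to the robot, and variables do not carry over. Pictures are saved under pics/ and viewed, at most 10 in all, crops included, and the job is handed in when it is done.

Besides the shell and the picture viewer there is one more tool, called after "Request:" as name([rows], argument=value, ...), one row to a line, values as JSON. step_arm: Moves the arm, as the interface text tells. Its arguments: {"type":"object","properties":{"motion":{"type":"array"},"gripper":{"type":"number"},"grip_force":{"type":"number"}},"required":["motion"]}

```bash
mkdir -p pics
cat > h.py <<'E'
import numpy as np, cv2
from plant import ctrl
def grab(n,f):
    c=ctrl.calibration(n); im=np.array(ctrl.read_camera(n)); cv2.imwrite('pics/'+f,im); np.save('pics/'+f+'.npy',np.r_[np.array(c['cam_to_world']).ravel(),c['fx'],c['fy'],c['cx'],c['cy']]); return im,c
def ray(c,u,v):
    T=np.array(c['cam_to_world']); d=T[:3,:3]@np.array([(u-c['cx'])/c['fx'],-(v-c['cy'])/c['fy'],-1.]); return T[:3,3],d
def onz(c,u,v,z):
    o,d=ray(c,u,v); return o+d*(z-o[2])/d[2]
def proj(c,p):
    T=np.array(c['cam_to_world']); q=T[:3,:3].T@(np.array(p)-T[:3,3]); return c['cx']-c['fx']*q[0]/q[2], c['cy']+c['fy']*q[1]/q[2]
E
python3 - <<'E'
from h import *
s=ctrl.get_state(); print(s)
for n in ('top','scene'):
    im,c=grab(n,n+'0.png'); print(n,{k:np.round(v,3).tolist() for k,v in c.items()})
a=cv2.imread('pics/top0.png');cv2.imwrite('pics/top0b.png',cv2.resize(a,(800,600),interpolation=cv2.INTER_CUBIC))
a=cv2.imread('pics/scene0.png');cv2.imwrite('pics/scene0b.png',cv2.resize(a,(800,600),interpolation=cv2.INTER_CUBIC))
E
```

```text
{'time': 0.0, 'qpos': array([ 1.16097230e+00,  2.87165189e-01,  1.57816226e+00,  1.96478974e-05,
        1.27860017e+00, -1.50030227e-01]), 'dq': array([-0.00124112,  0.00047192, -0.00178919, -0.00059964, -0.00082343,
       -0.00205286]), 'joint_efforts': array([-1.36761500e-03, -4.05985379e+01, -2.92623228e+01, -2.49933428e-04,
        5.93260105e-03,  6.96583005e-07]), 'eef_pos': array([0.17312992, 0.65177319, 0.24095544]), 'tcp_rot': array([ 1.29534641e-01,  9.91574210e-01, -1.11944353e-03, -3.31597626e-04]), 'contact_force': array([-0.62833881,  0.15524633,  0.22165626]), 'wrist_torque': array([-0.00701075, -0.02115638,  0.0631905 ]), 'finger_force': 0.0, 'opening': 1.003302730030936}
top {'fx': 370.251, 'fy': 370.251, 'cx': 253.927, 'cy': 199.062, 'cam_to_world': [[0.004, 0.996, -0.092, 0.462], [-1.0, 0.005, 0.013, -0.08], [0.013, 0.092, 0.996, 1.251], [0.0, 0.0, 0.0, 1.0]]}
scene {'fx': 478.081, 'fy': 478.081, 'cx': 258.865, 'cy': 186.762, 'cam_to_world': [[0.052, -0.717, 0.695, 1.545], [0.999, 0.035, -0.038, -0.127], [0.003, 0.696, 0.718, 1.143], [0.0, 0.0, 0.0, 1.0]]}
```

View pics/top0b.png

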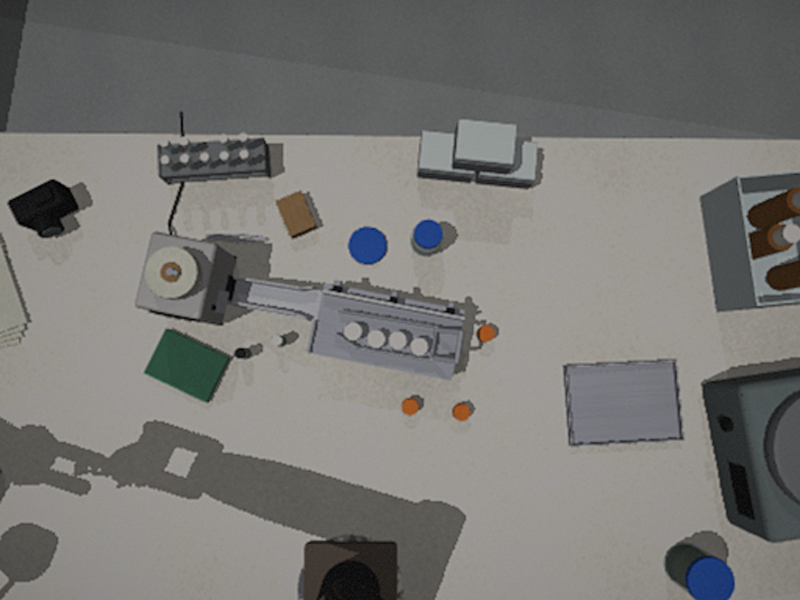

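View pics/scene0b.png

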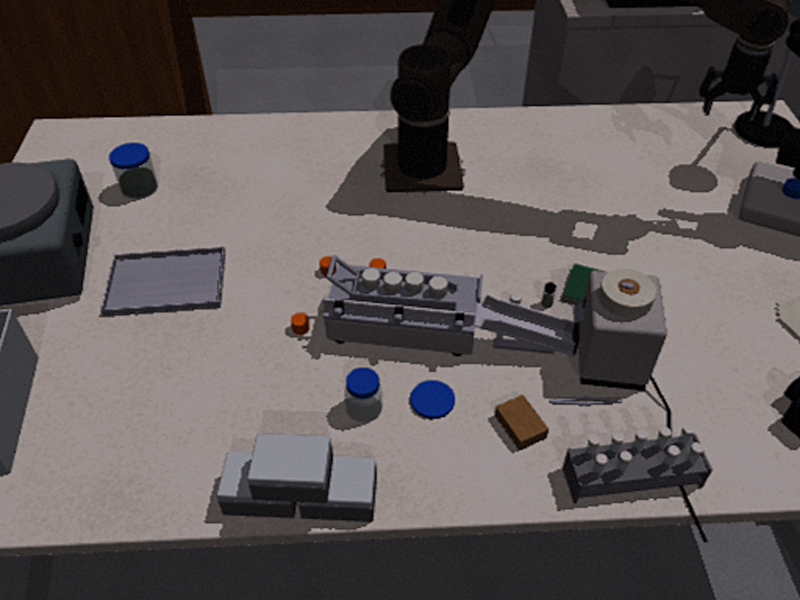

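The top view shows the deck at about (310–475, 290–375), with the rail on the far side. The chute runs left to the head at (190, 275), and the tray bar is near (475, 340). World +y is to the left in the image. I'll zoom in on both views.

Run:
```python
import cv2,numpy as np
a=cv2.imread('pics/top0.png')[175:250,140:340]; b=cv2.imread('pics/scene0.png')[155:230,185:385]
g=lambda i:cv2.resize(cv2.convertScaleAbs(i,alpha=1.3),(800,300),interpolation=cv2.INTER_CUBIC)
cv2.imwrite('pics/crop0.png',np.vstack([g(a),g(b)]))
```

```text
(no output)
```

View pics/crop0.png

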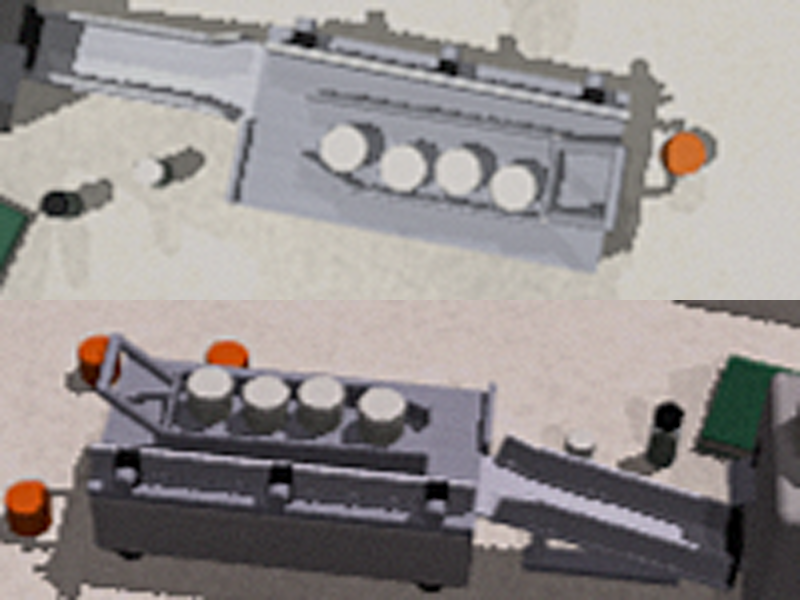

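Run:
```python
from h import *
C={n:ctrl.calibration(n) for n in('top','scene')}
t=lambda x,y,z:onz(C['top'],140+x/4-.4,175+y/4-.4,z)
s=lambda x,y,z:onz(C['scene'],185+x/4-.4,155+(y-300)/4-.4,z)
np.set_printoptions(precision=4,suppress=True)
fn,rn=t(232,202,.085),t(597,270,.085)
print('near front/rear',fn,rn,np.linalg.norm(fn-rn)); 
ff,rf=t(262,52,.112),t(630,112,.112);print('rail',ff,rf,np.linalg.norm(ff-rf))
print('yaw',[np.degrees(np.arctan2(-(a-b)[0],(a-b)[1])) for a,b in((fn,rn),(ff,rf))])
print('bar top',t(625,152,.14),t(610,222,.14)); print('bar scene',s(118,338,.14),s(102,388,.14))
for p in((343,147),(404,167),(460,170),(514,187)):print('pot',t(*p,.118))
for p in((210,378),(265,390),(321,390),(383,402)):print('pot',s(*p,.118))
print('tray +x wall top',t(315,95,.107),t(565,135,.107))
print('scene rail top', s(92,448,.112),s(475,482,.112))
print(ctrl.calibration('wrist'))
```

```text
near front/rear [0.4868 0.0819 0.085 ] [ 0.4349 -0.2043  0.085 ] 0.2908963701944746
rail [0.602  0.0571 0.112 ] [ 0.5569 -0.2275  0.112 ] 0.28816692874347044
yaw [np.float64(-10.279805467380328), np.float64(-9.004586123268338)]
bar top [ 0.5244 -0.2199  0.14  ] [ 0.4719 -0.2083  0.14  ]
bar scene [ 0.471  -0.2056  0.14  ] [ 0.5249 -0.2168  0.14  ]
pot [ 0.5285 -0.0067  0.118 ]
pot [ 0.5134 -0.0534  0.118 ]
pot [ 0.5113 -0.0962  0.118 ]
pot [ 0.4985 -0.1376  0.118 ]
pot [ 0.4957 -0.1364  0.118 ]
pot [ 0.5108 -0.0949  0.118 ]
pot [ 0.5129 -0.0523  0.118 ]
pot [ 0.5281 -0.0062  0.118 ]
tray +x wall top [0.5693 0.0162 0.107 ] [ 0.5392 -0.1776  0.107 ]
scene rail top [ 0.5596 -0.2256  0.112 ] [0.6079 0.0548 0.112 ]
{'fx': 271.3435819352847, 'fy': 271.3435819352847, 'cx': 251.08500736958345, 'cy': 190.12651519628946, 'cam_to_world': array([[ 0.2566, -0.9288, -0.2673,  0.1061],
       [ 0.9665,  0.246 ,  0.0728,  0.6703],
       [-0.0018, -0.277 ,  0.9609,  0.3724],
       [ 0.    ,  0.    ,  0.    ,  1.    ]])}
```

Request:
step_arm([
  {"offset":[-0.02,-0.018,-0.02],"twist":0},
  {"offset":[-0.05,-0.045,-0.04],"twist":0},
  {"offset":[-0.085,-0.076,-0.05],"twist":0},
  {"offset":[-0.12,-0.107,-0.05],"twist":0},
  {"offset":[-0.155,-0.138,-0.05],"twist":0},
  {"offset":[-0.19,-0.17,-0.05],"twist":0},
  {"offset":[-0.225,-0.2,-0.05],"twist":0},
  {"offset":[-0.26,-0.232,-0.05],"twist":0},
  {"offset":[-0.295,-0.264,-0.05],"twist":0},
  {"offset":[-0.33,-0.295,-0.05],"twist":0},
  {"offset":[-0.365,-0.326,-0.05],"twist":0},
  {"offset":[-0.4,-0.357,-0.05],"twist":0},
])

```text
time: 1.3
eef_pos: [0.4686, 0.2028, 0.2919]
tcp_rot: [0.13, 0.992, -0.0, -0.0]
contact_force: [0.7, 0.7, -0.9]
opening: 1.004
finger_force: 0.0
```

Request:
step_arm([
  {"offset":[-0.013,-0.038,0],"twist":-1},
  {"offset":[-0.027,-0.078,0],"twist":-2.7},
  {"offset":[-0.041,-0.118,0],"twist":-2.7},
  {"offset":[-0.055,-0.16,0],"twist":-2.7},
  {"offset":[-0.069,-0.2,0],"twist":-2.7},
  {"offset":[-0.083,-0.24,0],"twist":-2.7},
  {"offset":[-0.097,-0.28,0.01],"twist":-2.7},
  {"offset":[-0.11,-0.32,0.02],"twist":-2.7},
  {"offset":[-0.123,-0.355,0.03],"twist":-2.7},
  {"offset":[-0.132,-0.38,0.03],"twist":-2.7},
  {"offset":[-0.136,-0.395,0.03],"twist":-2.7},
  {"offset":[-0.136,-0.395,0.03],"twist":-2.7},
], gripper=0.04)

```text
time: 2.5
eef_pos: [0.498, -0.2134, 0.262]
tcp_rot: [0.107, 0.994, 0.0, -0.0]
contact_force: [0.5, -0.2, -0.2]
opening: 0.471
finger_force: 0.0
```

Run:
```python
from h import *
s=ctrl.get_state();print(s['time'],s['eef_pos'],s['tcp_rot'],s['opening'])
im,c=grab('wrist','w1.png');cv2.imwrite('pics/w1b.png',cv2.convertScaleAbs(cv2.resize(im,(800,600),interpolation=cv2.INTER_CUBIC),alpha=1.4))
for n,p in dict(bar=(.498,-.2126,.14),end=(.5244,-.2185,.14),fn=(.4868,.0819,.085)).items(): print(n,np.array(proj(c,p))*1.5625)
```

```text
2.5 [ 0.4979677  -0.21340848  0.26202313] [ 1.07292793e-01  9.94227414e-01  1.24610116e-04 -3.02143933e-04] 0.4712381762895346
bar [392.84266811 291.40228578]
end [392.60863298 332.35302069]
fn [802.44026808 168.4477361 ]
```

View pics/w1b.png

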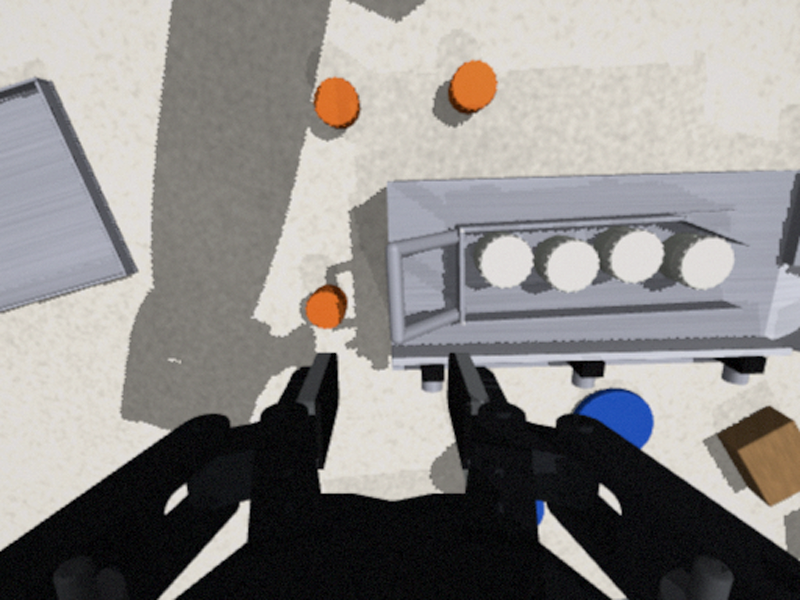

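The wrist view shows the bar from (394, 243) to (399, 342), the near deck edge from (388, 182) to (800, 171) and the rail below. I'll compute poses from these points.

Run:
```python
from h import *
np.set_printoptions(precision=4,suppress=True)
c=ctrl.calibration('wrist'); w=lambda x,y,z:onz(c,x/1.5625-.2,y/1.5625-.2,z)
y=lambda a,b:np.degrees(np.arctan2(-(b-a)[0],(b-a)[1]))
a,b=w(394,243,.14),w(399,342,.14);print('bar',a,b,(a+b)/2,np.linalg.norm(b-a),'yaw',np.degrees(np.arctan2((b-a)[1],(b-a)[0])))
a,b=w(388,182,.085),w(780,172,.085);print('near edge',a,b,y(a,b))
a,b=w(390,356,.112),w(780,349,.112);print('rail',a,b,y(a,b))
a,b=w(462,228,.107),w(677,215,.107);print('x- wall',a,b,y(a,b))
a,b=w(465,322,.107),w(735,303,.107);print('x+ wall',a,b,y(a,b))
```

```text
bar [ 0.4687 -0.2044  0.14  ] [ 0.5317 -0.2147  0.14  ] [ 0.5002 -0.2096  0.14  ] 0.06385801378433784 yaw -9.302384552445321
near edge [ 0.4341 -0.201   0.085 ] [0.4855 0.0681 0.085 ] -10.825148780172531
rail [ 0.5521 -0.2252  0.112 ] [0.6062 0.0492 0.112 ] -11.147477978715148
x- wall [ 0.4735 -0.1586  0.107 ] [ 0.4954 -0.017   0.107 ] -8.794096379394839
x+ wall [ 0.5399 -0.1677  0.107 ] [0.5664 0.0212 0.107 ] -7.98247669081286
```

Request:
step_arm([
  {"offset":[0,0.002,0.02],"twist":-3.5},
  {"offset":[0,0.002,0.05],"twist":-3.5},
  {"offset":[0,0.002,0.08],"twist":-3.5},
  {"offset":[0,0.002,0.105],"twist":-3.5},
  {"offset":[0,0.002,0.12],"twist":-3.5},
  {"offset":[0,0.002,0.128],"twist":-3.5},
  {"offset":[0,0.002,0.13],"twist":-3.5},
])

```text
time: 3.25
eef_pos: [0.4987, -0.2094, 0.1321]
tcp_rot: [0.075, 0.997, 0.0, -0.0]
contact_force: [-0.5, 0.2, -0.6]
opening: 0.472
finger_force: 0.0
```

Request:
step_arm([
  {"offset":[0,0,0],"twist":0},
  {"offset":[0,0,0],"twist":0},
  {"offset":[0,0,0],"twist":0},
  {"offset":[0,0,0],"twist":0},
  {"offset":[0,0,0],"twist":0},
], gripper=0.0, grip_force=20)

```text
time: 3.75
eef_pos: [0.4996, -0.2107, 0.1338]
tcp_rot: [0.076, 0.997, -0.001, 0.001]
contact_force: [0.2, 0.9, 4.9]
opening: 0.103
finger_force: 19.9
```

Run:
```python
from h import *
s=ctrl.get_state();print(s)
im,c=grab('wrist','w2.png');cv2.imwrite('pics/w2b.png',cv2.convertScaleAbs(cv2.resize(im,(800,600),interpolation=cv2.INTER_CUBIC),alpha=1.4))
```

```text
{'time': 3.75, 'qpos': array([-5.86496118e-01,  1.11379936e-01,  1.99195315e+00,  2.96247434e-04,
        1.03534897e+00, -2.00560406e+00]), 'dq': array([ 0.00266904,  0.00101094, -0.00036376, -0.00064643,  0.00088007,
       -0.00264204]), 'joint_efforts': array([-2.61952663e-01, -2.78919911e+01, -2.36646277e+01, -1.42532378e-01,
        3.23595246e-03, -4.19978367e-02]), 'eef_pos': array([ 0.49955015, -0.21072941,  0.13383873]), 'tcp_rot': array([ 7.58465926e-02,  9.97118428e-01, -6.00036061e-04,  1.33195811e-03]), 'contact_force': array([0.23217058, 0.91368132, 4.94850071]), 'wrist_torque': array([ 0.07496346, -0.01324363, -0.0233716 ]), 'finger_force': 19.94218200445175, 'opening': 0.10341100267526171}
```

View pics/w2b.png

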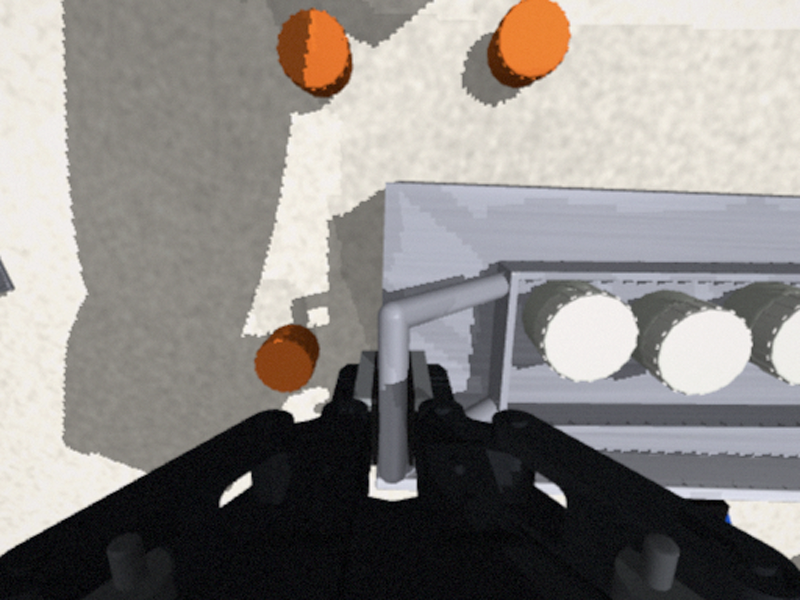

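The bar is pinched with the tray flat. Next is a gentle slide with the rotation, stopping a few millimetres short of home.

Request:
step_arm([
  {"offset":[0,0,-0.001],"twist":0.2},
  {"offset":[-0.001,0.0015,-0.002],"twist":0.4},
  {"offset":[-0.003,0.005,-0.002],"twist":0.7},
  {"offset":[-0.005,0.0085,-0.002],"twist":1},
  {"offset":[-0.0075,0.0125,-0.002],"twist":1.3},
  {"offset":[-0.01,0.0165,-0.002],"twist":1.6},
  {"offset":[-0.0125,0.021,-0.002],"twist":1.7},
  {"offset":[-0.015,0.025,-0.002],"twist":1.7},
  {"offset":[-0.017,0.029,-0.002],"twist":1.7},
  {"offset":[-0.019,0.032,-0.002],"twist":1.7},
  {"offset":[-0.02,0.034,-0.002],"twist":1.7},
  {"offset":[-0.02,0.0345,-0.002],"twist":1.7},
])

```text
time: 5.0
eef_pos: [0.5235, -0.1787, 0.1339]
tcp_rot: [0.09, 0.996, 0.0, -0.0]
contact_force: [-0.5, -0.5, -1.9]
opening: 0.11
finger_force: 19.4
```

Run:
```python
from h import *
s=ctrl.get_state();print(s['time'],s['eef_pos'],s['tcp_rot'],s['contact_force'],s['wrist_torque'])
T,c=grab('top','t3.png');W,_=grab('wrist','w3.png');S,_=grab('scene','s3.png')
g=lambda i,sz:cv2.convertScaleAbs(cv2.resize(i,sz,interpolation=cv2.INTER_CUBIC),alpha=1.3)
cv2.imwrite('pics/c3.png',np.vstack([np.hstack([g(T[180:240,190:310],(400,200)),g(S[165:225,255:375],(400,200))]),g(W[130:256],(800,200*1)) if 0 else g(W[132:388,:],(800,394))])[:600])
```

```text
5.0 [ 0.52352856 -0.17869913  0.13394532] [ 9.04231098e-02  9.95903381e-01  1.93499538e-04 -2.82068449e-04] [-0.50027397 -0.45413288 -1.85504733] [-0.0547756   0.02422013  0.00789954]
```

View pics/c3.png

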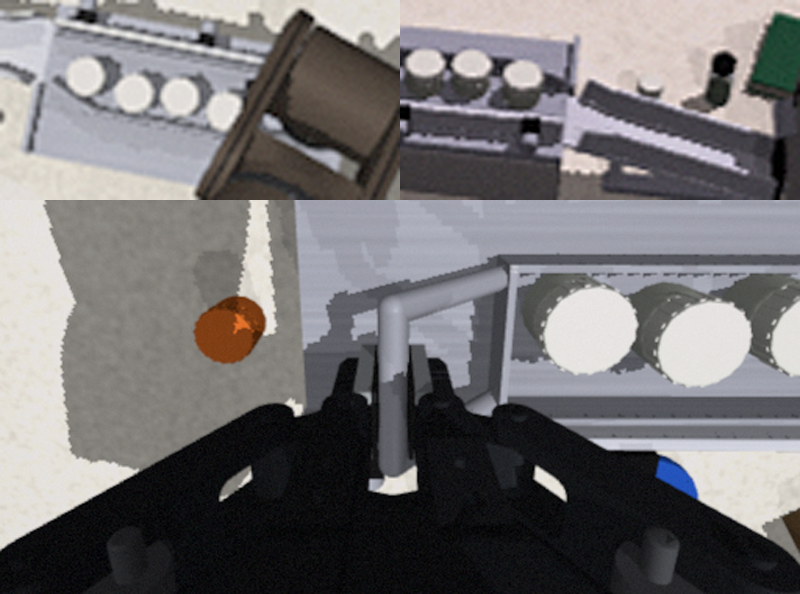

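Request:
step_arm([
  {"offset":[0,0.001,0],"twist":0},
  {"offset":[0,0.0025,0],"twist":0},
  {"offset":[0,0.004,0],"twist":0},
  {"offset":[0,0.0055,0],"twist":0},
  {"offset":[0,0.007,0],"twist":0},
  {"offset":[0,0.008,0],"twist":0},
  {"offset":[0,0.008,0],"twist":0},
])

```text
time: 5.85
eef_pos: [0.5261, -0.1746, 0.1362]
tcp_rot: [0.09, 0.996, -0.004, 0.002]
contact_force: [-0.5, -9.2, -0.8]
opening: 0.108
finger_force: 19.8
```

Request:
step_arm([
  {"offset":[-0.001,0,0],"twist":0},
  {"offset":[-0.0025,0,0],"twist":0},
  {"offset":[-0.004,0,0],"twist":0},
  {"offset":[-0.0055,0,0],"twist":0},
  {"offset":[-0.0065,0,0],"twist":0},
  {"offset":[-0.0065,0,0],"twist":0},
])

```text
time: 6.45
eef_pos: [0.5296, -0.1751, 0.1346]
tcp_rot: [0.089, 0.996, -0.003, -0.003]
contact_force: [-7.5, -9.2, -0.1]
opening: 0.105
finger_force: 20.9
```

Run:
```python
from h import *
s=ctrl.get_state();print(s['wrist_torque'])
T,c=grab('top','t4.png');S,_=grab('scene','s4.png');W,_=grab('wrist','w4.png')
g=lambda i,sz:cv2.convertScaleAbs(cv2.resize(i,sz,interpolation=cv2.INTER_CUBIC),alpha=1.4)
cv2.imwrite('pics/c4.png',np.vstack([np.hstack([g(T[180:240,190:270],(400,300)),g(S[165:225,275:355],(400,300))]),g(W[130:242,212:512],(800,300))]))
```

```text
[-1.29958767  1.22548482  0.21917072]
```

View pics/c4.png

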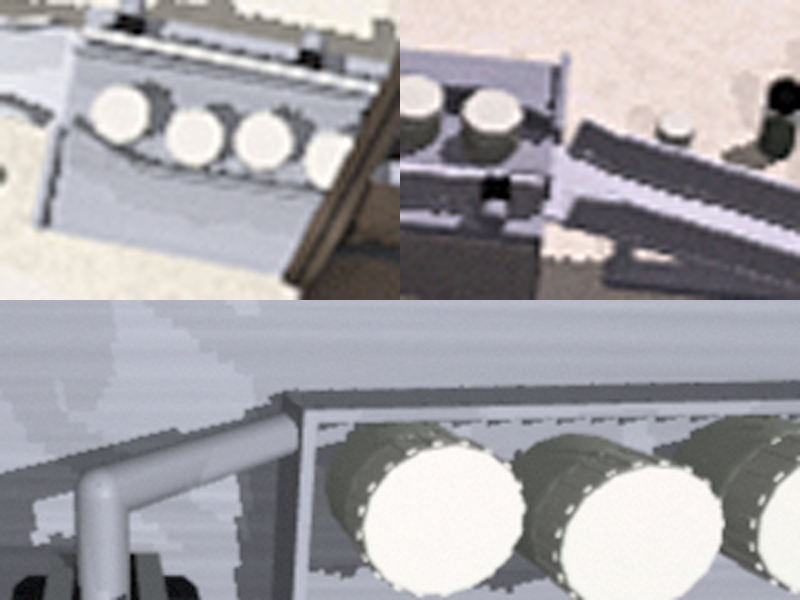

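The tray front is at the lip and the pots are standing. I'll check numerically whether the tray is parallel to the rail.

Run:
```python
from h import *
for f in('w3.png','w4.png'):
    im=cv2.imread('pics/'+f,0); a=np.load('pics/'+f+'.npy'); c=dict(cam_to_world=a[:16].reshape(4,4),fx=a[16],fy=a[17],cx=a[18],cy=a[19])
    l=cv2.createLineSegmentDetector().detect(im)[0][:,0]
    for x1,y1,x2,y2 in l:
        if x1>x2:x1,y1,x2,y2=x2,y2,x1,y1
        if x2-x1>55 and abs(y2-y1)<.12*(x2-x1):
            p,q=onz(c,x1,y1,.107),onz(c,x2,y2,.107); d=q-p
            print(f,[round(float(v),1) for v in(x1,y1,x2,y2)],'yaw',round(np.degrees(np.arctan2(-d[0],d[1])),2))
```

```text
w3.png [328.1, 172.9, 510.6, 173.2] yaw -10.48
w3.png [378.1, 284.0, 510.6, 284.9] yaw -10.86
w3.png [310.6, 166.1, 510.6, 166.1] yaw -10.39
w3.png [355.6, 271.4, 510.6, 271.4] yaw -10.41
w3.png [326.9, 256.8, 510.6, 257.2] yaw -10.56
w3.png [361.9, 275.6, 510.6, 275.6] yaw -10.4
w3.png [375.6, 88.6, 510.6, 89.5] yaw -10.74
w3.png [188.1, 87.2, 284.4, 87.9] yaw -10.73
w4.png [365.6, 277.1, 510.6, 278.9] yaw -10.82
w4.png [350.6, 268.3, 510.6, 265.9] yaw -9.01
w4.png [326.9, 170.5, 510.6, 166.6] yaw -8.93
w4.png [323.1, 163.2, 510.7, 159.5] yaw -9.01
w4.png [326.9, 254.1, 510.6, 251.3] yaw -9.05
w4.png [331.9, 175.3, 390.6, 173.8] yaw -8.6
w4.png [408.1, 173.0, 478.1, 171.8] yaw -9.14
w4.png [359.4, 272.4, 510.6, 270.0] yaw -8.97
w4.png [381.9, 80.3, 510.6, 81.4] yaw -10.75
w4.png [180.6, 78.5, 278.1, 79.1] yaw -10.58
```

The tray yawed about +1.75° against the lip: tray −9.0°, labeller −10.75°. I'll unload it, grip more firmly, twist it back and press more lightly.

Request:
step_arm([
  {"offset":[0.002,-0.002,0],"twist":0},
  {"offset":[0.004,-0.005,0],"twist":0},
  {"offset":[0.004,-0.005,0],"twist":0},
  {"offset":[0.004,-0.005,0],"twist":1},
  {"offset":[0.004,-0.005,0],"twist":2},
  {"offset":[0.004,-0.005,0],"twist":2.8},
  {"offset":[0.004,-0.005,0],"twist":2.8},
], grip_force=70)

```text
time: 7.3
eef_pos: [0.5263, -0.1761, 0.1341]
tcp_rot: [0.114, 0.993, 0.0, -0.001]
contact_force: [-1.7, 0.6, -2.2]
opening: 0.086
finger_force: 69.7
```

```bash
cat > par.py <<'E'
from h import *
import sys
f=sys.argv[1]; s=ctrl.get_state(); print(s['time'],s['eef_pos'],2*np.degrees(np.arcsin(s['tcp_rot'][0])),s['contact_force'],s['wrist_torque'])
im,c=grab('wrist',f); im=cv2.cvtColor(im,cv2.COLOR_BGR2GRAY)
for x1,y1,x2,y2 in cv2.createLineSegmentDetector().detect(im)[0][:,0]:
    if x1>x2:x1,y1,x2,y2=x2,y2,x1,y1
    if x2-x1>90 and abs(y2-y1)<.15*(x2-x1):
        d=onz(c,x2,y2,.107)-onz(c,x1,y1,.107)
        print([round(float(v),1) for v in(x1,y1,x2,y2)],'yaw',round(np.degrees(np.arctan2(-d[0],d[1])),2))
E
python3 par.py w5.png
```

```text
7.3 [ 0.52633017 -0.17612579  0.13408677] 13.139127859022114 [-1.74123015  0.56860223 -2.21095954] [0.08974701 0.22032284 0.4565856 ]
[363.1, 276.1, 510.7, 270.9] yaw -10.83
[325.6, 169.7, 510.7, 162.7] yaw -10.93
[345.7, 267.6, 510.7, 262.1] yaw -10.94
[326.9, 253.7, 510.7, 247.7] yaw -11.03
[316.9, 163.0, 510.7, 155.7] yaw -10.92
[353.2, 271.7, 510.6, 266.3] yaw -10.93
[366.9, 78.5, 510.6, 72.1] yaw -10.76
```

Request:
step_arm([
  {"offset":[-0.001,0.0015,0],"twist":0.3},
  {"offset":[-0.002,0.003,0],"twist":0.5},
  {"offset":[-0.002,0.004,0],"twist":0.5},
  {"offset":[-0.002,0.004,0],"twist":0.5},
])

```text
time: 7.75
eef_pos: [0.5277, -0.1756, 0.1345]
tcp_rot: [0.118, 0.993, -0.003, -0.002]
contact_force: [-8.5, -7.2, -0.2]
opening: 0.083
finger_force: 71.1
```

```bash
python3 par.py w6.png
```

```text
7.75 [ 0.52769769 -0.17560326  0.13445339] 13.52952987532645 [-8.49766192 -7.19912079 -0.18326776] [-1.18875664  1.3673781   0.61432114]
[359.4, 274.2, 510.7, 268.6] yaw -10.82
[325.6, 168.6, 510.7, 160.0] yaw -10.71
[315.7, 162.0, 510.7, 152.7] yaw -10.68
[344.4, 266.7, 510.7, 260.1] yaw -10.71
[328.1, 252.7, 510.7, 245.4] yaw -10.75
[351.9, 270.5, 510.7, 264.3] yaw -10.74
[376.9, 75.3, 510.7, 68.2] yaw -10.68
```

The tray is home and parallel (−10.75°), in contact with both rail and lip. I'll loosen the pinch and tip along the arc.

Request:
step_arm([
  {"offset":[0,0,0],"twist":0},
  {"offset":[0,0,0],"twist":0},
  {"offset":[0,0.001,-0.004],"twist":0},
  {"offset":[0,0.002,-0.0085],"twist":0},
  {"offset":[0,0.003,-0.0127],"twist":0},
  {"offset":[0,0.0044,-0.0169],"twist":0},
  {"offset":[0,0.0057,-0.021],"twist":0},
  {"offset":[0,0.0071,-0.0253],"twist":0},
  {"offset":[0.0005,0.0085,-0.0295],"twist":0},
  {"offset":[0.0005,0.01,-0.0336],"twist":0},
  {"offset":[0.0005,0.0116,-0.0377],"twist":0},
  {"offset":[0.0005,0.0133,-0.0417],"twist":0},
], grip_force=28)

```text
time: 9.0
eef_pos: [0.5312, -0.163, 0.1768]
tcp_rot: [0.118, 0.993, -0.004, -0.001]
contact_force: [-5.9, -7.8, 0.2]
opening: 0.084
finger_force: 70.3
```

Run:
```python
from h import *
s=ctrl.get_state();print(s['time'],s['eef_pos'],s['tcp_rot'],s['contact_force'],s['wrist_torque'],s['opening'])
T,c=grab('top','t7.png');S,_=grab('scene','s7.png');W,_=grab('wrist','w7.png')
g=lambda i,sz:cv2.convertScaleAbs(cv2.resize(i,sz,interpolation=cv2.INTER_CUBIC),alpha=1.4)
cv2.imwrite('pics/c7.png',np.vstack([np.hstack([g(T[180:240,180:260],(400,300)),g(S[150:240,265:385],(400,300))]),g(W[130:242,212:512],(800,300))]))
```

```text
9.0 [ 0.53118769 -0.16297445  0.17683698] [ 0.118236    0.99297822 -0.00364959 -0.0010872 ] [-5.8703056  -7.83781053  0.1898904 ] [-1.39303964  1.17020159  0.59872896] 0.08426561500066901
```

View pics/c7.png

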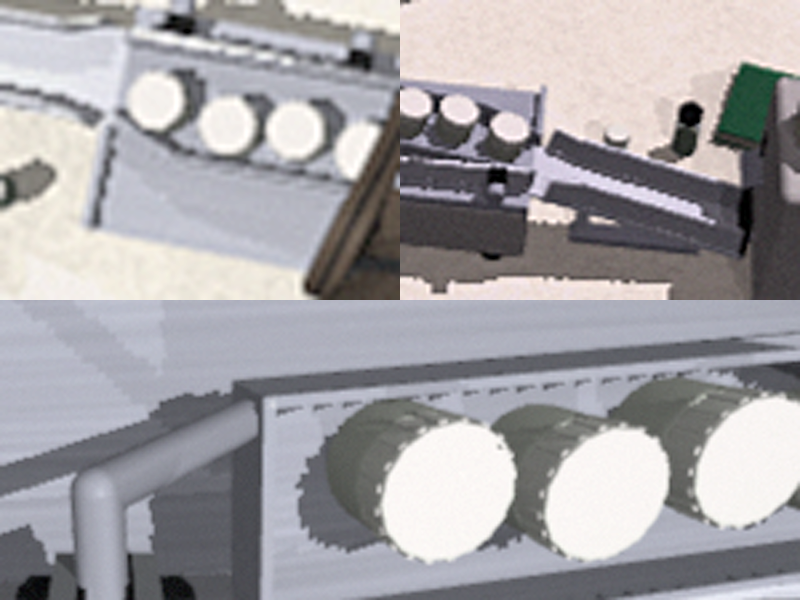

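The pots are still standing and beginning to creep at about 10°, with the tray seated. I'll continue slowly.

Request:
step_arm([
  {"offset":[0,0.0017,-0.004],"twist":0},
  {"offset":[0,0.0035,-0.008],"twist":0},
  {"offset":[0,0.0035,-0.008],"twist":0},
  {"offset":[0,0.0035,-0.008],"twist":0},
  {"offset":[0,0.0054,-0.012],"twist":0},
  {"offset":[0.0005,0.0073,-0.0159],"twist":0},
  {"offset":[0.0005,0.0073,-0.0159],"twist":0},
  {"offset":[0.0005,0.0073,-0.0159],"twist":0},
  {"offset":[0.0005,0.0093,-0.0198],"twist":0},
  {"offset":[0.0005,0.0113,-0.0237],"twist":0},
  {"offset":[0.0005,0.0113,-0.0237],"twist":0},
  {"offset":[0.0005,0.0113,-0.0237],"twist":0},
], gripper=0.0, grip_force=40)

```text
time: 10.35
eef_pos: [0.5347, -0.1517, 0.2017]
tcp_rot: [0.118, 0.993, -0.003, 0.001]
contact_force: [-3.6, -6.1, 1.7]
opening: 0.089
finger_force: 70.2
```

```bash
cat > look.py <<'E'
from h import *
import sys
k=sys.argv[1]
s=ctrl.get_state();print(s['time'],s['eef_pos'],s['tcp_rot'],s['contact_force'],s['wrist_torque'],s['opening'])
T,c=grab('top','t%s.png'%k);S,cs=grab('scene','s%s.png'%k);W,_=grab('wrist','w%s.png'%k)
g=lambda i,sz:cv2.convertScaleAbs(cv2.resize(i,sz,interpolation=cv2.INTER_CUBIC),alpha=1.4)
cv2.imwrite('pics/c%s.png'%k,np.vstack([np.hstack([g(T[165:225,140:220],(400,300)),g(S[150:240,265:385],(400,300))]),g(W[130:242,212:512],(800,300))]))
# white caps: labeller coordinates at cap height (tray/deck or chute)
O=np.array([.5724,.0662]);a=np.radians(-10.7);xl=np.array([np.cos(a),np.sin(a)]);yl=np.array([-np.sin(a),np.cos(a)])
for n,I,c in(('top',T,c),('scene',S,cs)):
    h=cv2.cvtColor(I,cv2.COLOR_BGR2HSV); m=((h[...,1]<40)&(h[...,2]>150)).astype(np.uint8)
    m[:,:]*=1
    _,_,st,ce=cv2.connectedComponentsWithStats(cv2.erode(m,np.ones((2,2))))
    for q,(u,v) in zip(st[1:],ce[1:]):
        if 15<q[4]<400 and q[2]<28 and q[3]<28:
            p=onz(c,u,v,.11)[:2]-O; y=p@yl
            z=.115 if y<0 else .115-.287*y
            p=onz(c,u,v,z)[:2]-O
            if abs(p@xl)<.05 and -.3<p@yl<.2: print(n,q[4],'lab x,y mm',np.round(1e3*np.array([p@xl,p@yl])))
E
python3 look.py 8
```

```text
10.35 [ 0.53470201 -0.15166005  0.20172301] [ 1.18379562e-01  9.92962179e-01 -3.38268066e-03  9.73973778e-04] [-3.6453497  -6.06155822  1.7246866 ] [-0.97141395  0.75238915  0.67214045] 0.08893915594480191
top 113 lab x,y mm [  8. 121.]
top 66 lab x,y mm [ 8. 71.]
top 155 lab x,y mm [ 8. 15.]
scene 16 lab x,y mm [  15. -287.]
scene 58 lab x,y mm [33. 22.]
scene 46 lab x,y mm [14. 75.]
scene 43 lab x,y mm [ 19. 109.]
scene 44 lab x,y mm [  9. 141.]
```

Request:
step_arm([
  {"offset":[0,0.0022,-0.0038],"twist":0},
  {"offset":[0,0.0044,-0.0076],"twist":0},
  {"offset":[0,0.0067,-0.0113],"twist":0},
  {"offset":[0.0005,0.009,-0.0151],"twist":0},
  {"offset":[0.0005,0.009,-0.0151],"twist":0},
  {"offset":[0.0005,0.0114,-0.0188],"twist":0},
  {"offset":[0.0005,0.0138,-0.0224],"twist":0},
  {"offset":[0.001,0.0164,-0.026],"twist":0},
  {"offset":[0.001,0.0189,-0.0295],"twist":0},
  {"offset":[0.001,0.0189,-0.0295],"twist":0},
  {"offset":[0.001,0.0189,-0.0295],"twist":0},
])

```text
time: 11.6
eef_pos: [0.5386, -0.1332, 0.2319]
tcp_rot: [0.119, 0.993, -0.004, 0.002]
contact_force: [-3.1, -6.4, 2.1]
opening: 0.093
finger_force: 69.1
```

```bash
python3 look.py 9
```

```text
11.6 [ 0.53855704 -0.13323141  0.23190379] [ 0.11861103  0.99293244 -0.00369336  0.001719  ] [-3.0984177  -6.44409253  2.08351644] [-1.13318827  0.69465554  0.62113911] 0.09286173127508508
top 117 lab x,y mm [  8. 121.]
top 67 lab x,y mm [ 8. 71.]
top 156 lab x,y mm [ 8. 15.]
scene 53 lab x,y mm [33. 22.]
scene 46 lab x,y mm [14. 75.]
scene 43 lab x,y mm [ 19. 109.]
scene 44 lab x,y mm [  9. 141.]
```

View pics/c9.png

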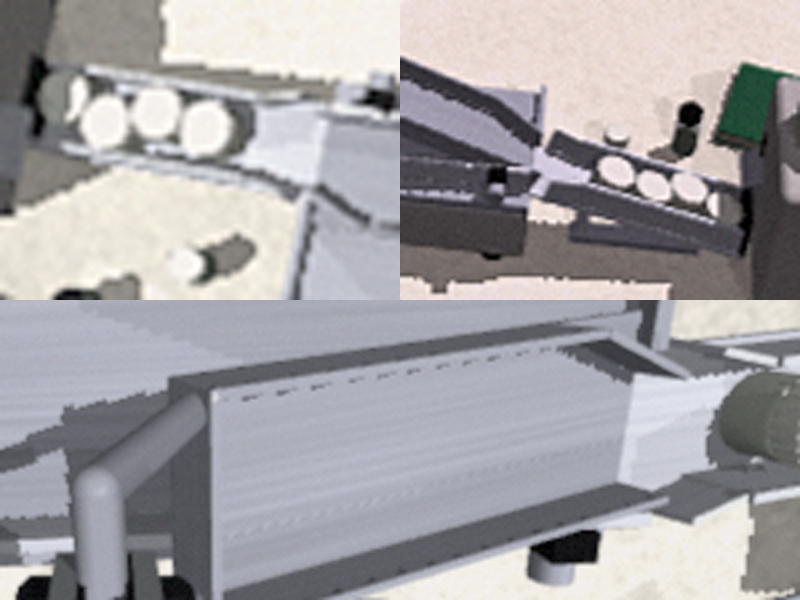

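All four pots are queued upright in the chute and the tray is empty. I'll lower it along the same arc.

Request:
step_arm([
  {"offset":[0,-0.0025,0.0035],"twist":0},
  {"offset":[0,-0.0075,0.0107],"twist":0},
  {"offset":[-0.0005,-0.0122,0.018],"twist":0},
  {"offset":[-0.001,-0.0167,0.0256],"twist":0},
  {"offset":[-0.001,-0.0209,0.0333],"twist":0},
  {"offset":[-0.001,-0.0248,0.0412],"twist":0},
  {"offset":[-0.0015,-0.0285,0.0492],"twist":0},
  {"offset":[-0.0015,-0.0319,0.0573],"twist":0},
  {"offset":[-0.0015,-0.035,0.0655],"twist":0},
  {"offset":[-0.002,-0.0378,0.0738],"twist":0},
  {"offset":[-0.002,-0.0391,0.078],"twist":0},
  {"offset":[-0.002,-0.0403,0.082],"twist":0},
])

```text
time: 12.95
eef_pos: [0.5303, -0.1732, 0.1485]
tcp_rot: [0.118, 0.993, -0.003, 0.0]
contact_force: [-5.5, -7.5, 1.7]
opening: 0.086
finger_force: 68.2
```

Request:
step_arm([
  {"offset":[0,-0.001,0.004],"twist":0},
  {"offset":[0,-0.002,0.008],"twist":0},
  {"offset":[0,-0.0032,0.0115],"twist":0},
  {"offset":[0,-0.0032,0.0129],"twist":0},
  {"offset":[0,-0.0032,0.0129],"twist":0},
])

```text
time: 13.45
eef_pos: [0.5299, -0.176, 0.1367]
tcp_rot: [0.119, 0.993, -0.003, 0.001]
contact_force: [-7.6, -7.1, 4.6]
opening: 0.084
finger_force: 68.5
```

```bash
python3 par.py w10.png
```

```text
13.45 [ 0.52988127 -0.17600366  0.13666403] 13.64943016038473 [-7.62354885 -7.08907295  4.62451871] [-0.89908685  0.90468674  0.38784932]
[340.6, 265.5, 510.7, 258.3] yaw -10.67
[349.4, 269.2, 510.7, 262.7] yaw -10.8
[324.4, 164.5, 510.7, 155.0] yaw -10.62
[334.4, 261.7, 510.7, 254.2] yaw -10.65
[326.9, 247.5, 510.7, 239.5] yaw -10.69
[340.6, 168.1, 510.6, 159.6] yaw -10.66
[366.8, 71.4, 510.7, 63.6] yaw -10.77
```

Request:
step_arm([
  {"offset":[0.001,-0.0015,0],"twist":0},
  {"offset":[0.0025,-0.003,0],"twist":-0.5},
  {"offset":[0.0025,-0.003,0],"twist":-1},
  {"offset":[0.0025,-0.003,0],"twist":-1},
])

```text
time: 13.9
eef_pos: [0.5273, -0.1759, 0.1356]
tcp_rot: [0.111, 0.994, -0.0, 0.001]
contact_force: [-2.2, -0.5, 5.3]
opening: 0.087
finger_force: 67.2
```

Request:
step_arm([
  {"offset":[0,0,0],"twist":0},
  {"offset":[0,0,0],"twist":0},
  {"offset":[0,0,0],"twist":0},
  {"offset":[0,0,0],"twist":0},
  {"offset":[0,0,0],"twist":0},
], gripper=0.035)

```text
time: 14.4
eef_pos: [0.5262, -0.1753, 0.134]
tcp_rot: [0.111, 0.994, 0.0, -0.0]
contact_force: [0.6, 0.2, -0.6]
opening: 0.41
finger_force: 0.0
```

```bash
python3 par.py w11.png; python3 -c "
from h import *;print(ctrl.get_state()['opening'])"
```

```text
14.4 [ 0.52622581 -0.17529589  0.13399569] 12.694667175547488 [ 0.61551287  0.20481217 -0.58035227] [-0.03894714 -0.00600177 -0.02906313]
[391.9, 276.4, 510.7, 273.1] yaw -10.86
[325.6, 171.8, 510.7, 165.6] yaw -10.71
[379.4, 268.4, 510.7, 264.6] yaw -10.78
[316.8, 164.9, 510.7, 158.4] yaw -10.74
[326.8, 255.4, 510.7, 250.0] yaw -10.81
[385.6, 272.5, 510.6, 268.7] yaw -10.71
[354.4, 80.2, 510.6, 74.8] yaw -10.81
[175.6, 86.7, 276.9, 83.2] yaw -10.8
0.40894636822702396
```

Released, and the tray is parallel to the rail. I'll retreat straight up and take a final look.

Request:
step_arm([
  {"offset":[0,0,-0.01],"twist":0},
  {"offset":[0,0,-0.03],"twist":0},
  {"offset":[0,0,-0.06],"twist":0},
  {"offset":[0,0,-0.09],"twist":0},
  {"offset":[0,-0.02,-0.12],"twist":0},
  {"offset":[0,-0.05,-0.14],"twist":0},
  {"offset":[0,-0.08,-0.15],"twist":0},
  {"offset":[0,-0.1,-0.15],"twist":0},
  {"offset":[0,-0.1,-0.15],"twist":0},
])

```text
time: 15.35
eef_pos: [0.504, -0.2753, 0.2858]
tcp_rot: [0.112, 0.994, -0.001, 0.001]
contact_force: [0.0, 0.5, 0.1]
opening: 0.412
finger_force: 0.0
```

Run:
```python
from h import *
T,_=grab('top','t12.png');S,_=grab('scene','s12.png')
g=lambda i:cv2.convertScaleAbs(cv2.resize(i,(800,300),interpolation=cv2.INTER_CUBIC),alpha=1.3)
cv2.imwrite('pics/c12.png',np.vstack([g(T[165:240,130:330]),g(S[155:230,195:395])]))
```

```text
(no output)
```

View pics/c12.png

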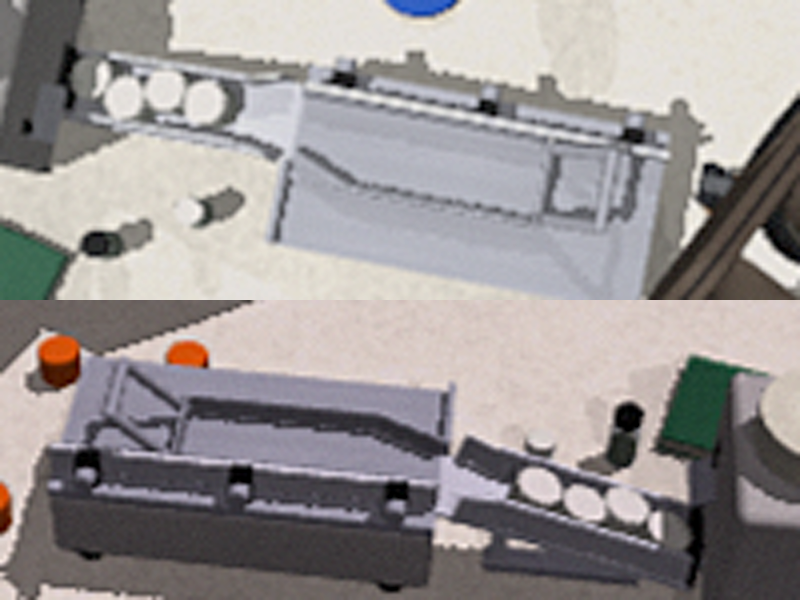

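The tray lies flat and home, empty. Four pots stand queued in the chute, and the vials and look-alikes nearby are undisturbed.

```bash
python3 -c "
from plant import ctrl;print(ctrl.sign_off())"
```

```text
the job is handed in; nothing more can be done
None
```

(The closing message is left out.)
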